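Empty the drop-bottom offcut hopper and bolt it shut

TASK

Empty the glass offcuts from the hopper into the tray under it: draw back the bolt and swing the weighted lever right over so that the bottom flap drops fully open and every offcut falls into the tray. Then swing the lever back so that the flap is shut again and push the bolt fully home. Leave the tray where it stands and do not disturb the other things on the bench.

Things in the scene. Friction and masses are not known exactly. Their poses are not given: they have to be found in the camera images.
- hopper_stand: Offcut hopper: funnel-shaped steel bin on a grey frame, fixed. 130 mm along its x, 150 mm along y; z up. Origin: middle of its footprint, 2 mm above the bench. Rim 215 mm, hinged bottom flap 140 mm above the origin. The -x side carries the lever, the +y side (away from the robot) the barrel bolt. Upright grey end plates at x = -62 and +62 mm.
- door_hinge (a point): Middle of the flap's hinge axis: 72 mm in +y and 134 mm up from the stand's origin. The axis runs along the stand's x; this point has the stand's orientation. The bin lies on the -y side of it.
- trap_door (a joint): Flap and lever, one part, turning about the stand's +x. 0: flap shut, lever leaning 40 deg to the stand's +y (away from the robot). 1.0 rad: fully open, lever leaning 17 deg to -y (towards the robot). The heavy grip makes it fall to one end or the other (upright at 0.7) and rest there. Needs under 4 N at the grip. With the bolt shot its rod blocks the lever.
- lever_grip (a point): Middle of the lever's grip: dark steel cylinder 32 mm across, 55 mm long, along the stand's x, standing out at the -x side. It is 106 mm in -x of door_hinge, and at y, z = hinge + 115 mm x (sin, cos)(40 deg - a) at flap angle a. The lever blade, a flat bar, is 30 mm in +x of this point. Can be pinched from above across the stand's y. Axes turn with the flap; the stand's when shut.
- bolt (a joint): Travel of the barrel bolt along the stand's x. 0: shot fully home, rod across the lever's path. Grows as it is drawn towards the stand's +x; 0.040 m: fully drawn. The lever is free beyond 0.030. Stays where it is left (about 2 N of friction). Shoot it home only while the flap is shut.
- bolt_knob (a point): Point to grasp on the bolt's upright round knob, dark steel, 18 mm across: 17 mm below its flat top, 245 mm above the stand's origin (30 mm above the bin's rim). The knob is straight for 30 mm below this point. It stands just outside the bin's far wall (stand y = +92 mm) and slides along the stand's x from -12 mm (shot) to +28 mm (drawn). Axes as the stand's.
- catch_tray: Loose open aluminium tray under the flap, 110 x 190 x 40 mm (its x, y, z), wall 3 mm; origin at the centre of its underside, z up, axes about parallel to the stand's. It stands between the frame's end plates.
- offcut_1: Offcut of clear glass tube, 78 mm long, 18 mm across, 22 g, at first lying on the flap in the bin, along the stand's x; origin at its centre.
- offcut_2: Offcut of clear glass tube, 70 mm long, 18 mm across, 22 g, at first lying on the flap in the bin, along the stand's x; origin at its centre.
- offcut_3: Offcut of clear glass tube, 75 mm long, 18 mm across, 22 g, at first lying on the flap in the bin, along the stand's x; origin at its centre.
- offcut_4: Offcut of clear glass tube, 66 mm long, 18 mm across, 22 g, at first lying on the flap in the bin, along the stand's x; origin at its centre.
- offcut_5: Offcut of clear glass tube, 72 mm long, 18 mm across, 22 g, at first lying on the flap in the bin, along the stand's x; origin at its centre.
- salt_jar: Amber jar with a black lid, 58 mm across, 70 mm high, loose bystander; origin at the centre of its base.
- cork_block: Cork block 64 x 73 x 24 mm, loose bystander; origin at the centre of its underside.
- ball_stand: Small weighted stand with a black ball on a rod, 49 x 54 mm, 110 mm high, loose bystander; origin at the centre of its base.
Not all that is in view belongs to the job. What is shaped like the offcut_3 but green is not meant.

How it is judged:
On the way:
1. the flap is swung fully open and all five offcuts lie in the tray (value of joint trap_door above 0.85 rad and x of offcut_1 in the frame of catch_tray between -0.052 and 0.052 m and y of offcut_1 in the frame of catch_tray between -0.092 and 0.092 m and z of each of offcut_1, offcut_2, offcut_3, offcut_4, offcut_5 in the frame of catch_tray below 0.045 m and x of offcut_2 in the frame of catch_tray between -0.052 and 0.052 m and y of offcut_2 in the frame of catch_tray between -0.092 and 0.092 m and x of offcut_3 in the frame of catch_tray between -0.052 and 0.052 m and y of offcut_3 in the frame of catch_tray between -0.092 and 0.092 m and x of offcut_4 in the frame of catch_tray between -0.052 and 0.052 m and y of offcut_4 in the frame of catch_tray between -0.092 and 0.092 m and x of offcut_5 in the frame of catch_tray between -0.052 and 0.052 m and y of offcut_5 in the frame of catch_tray between -0.092 and 0.092 m), for 0.2 s.
At the end, for the whole second after the job is handed in: The flap is shut (trap_door under 0.05 rad), the bolt is shot home across the lever (bolt under 8 mm), and all five offcuts lie at rest in the catch tray: each centre within the tray's walls and less than 45 mm above its underside (value of joint trap_door below 0.05 rad and value of joint bolt below 0.008 m and x of offcut_1 in the frame of catch_tray between -0.052 and 0.052 m and y of offcut_1 in the frame of catch_tray between -0.092 and 0.092 m and z of each of offcut_1, offcut_2, offcut_3, offcut_4, offcut_5 in the frame of catch_tray below 0.045 m and x of offcut_2 in the frame of catch_tray between -0.052 and 0.052 m and y of offcut_2 in the frame of catch_tray between -0.092 and 0.092 m and x of offcut_3 in the frame of catch_tray between -0.052 and 0.052 m and y of offcut_3 in the frame of catch_tray between -0.092 and 0.092 m and x of offcut_4 in the frame of catch_tray between -0.052 and 0.052 m and y of offcut_4 in the frame of catch_tray between -0.092 and 0.092 m and x of offcut_5 in the frame of catch_tray between -0.052 and 0.052 m and y of offcut_5 in the frame of catch_tray between -0.092 and 0.092 m and linear speed of each of offcut_1, offcut_2, offcut_3, offcut_4, offcut_5 below 0.03 m/s); the robot touches nothing.
It fails at once if the salt jar is shifted by more than 40 mm (distance of salt_jar from where it was at the start of the episode above 0.04 m).
It fails at once if the cork block is shifted by more than 40 mm (distance of cork_block from where it was at the start of the episode above 0.04 m).
It fails at once if the ball stand is shifted by more than 40 mm (distance of ball_stand from where it was at the start of the episode above 0.04 m).
It fails at once if the catch tray is shifted by more than 30 mm (distance of catch_tray from where it was at the start of the episode above 0.03 m).
It also fails if it takes over 67 s, if anything falls off the work surface, if the arm or the gripper's body presses on something with over 40 N, if the wrist force passes 120 N, or if a joint passes its speed limit or range.

ROBOT

A 7-joint arm with a two-finger parallel gripper is mounted at the origin on the work surface; the furniture and walls round the work are solid. World frame = base frame: x ahead of the robot, y to its left, z up, the work surface at z = 0. Lengths are in m, angles in rad, forces in N, time in s.
With the tool pointing down it reaches from about 0.425 to 0.925 m from the base axis. Payload 6.8 kg.
Tool frame: the origin (TCP) lies on the centre line of the jaws, within the pads' length; the fingertips stand 25 mm ahead of it and the grasp point (between the pads) lies 6 mm ahead of it; z points along the fingers, y is the line along which they close (so a half turn about z gives the same grasp; the last joint's range is limited). The gripper opens to 85 mm and grips with 20 to 120 N. Pads are 22 mm wide; open, the fingers measure 114 mm over their backs; the gripper's body (76 mm by 85 mm) begins 54 mm behind the grasp point. The pads swing forward as they close: fully open they stand 13 mm farther back than shut.
Start: joints at [1.147, 0.477, 0.022, 1.555, -0.011, 1.109, -0.083], TCP at [0.21, -0.642, 0.256] pointing down, gripper open.
Joint ranges: [-2.96, 2.96], [-0.34, 2.1], [-1.41, 1.46], [0.24, 2.44], [-1.37, 4.51], [0.17, 1.92], [-2.96, 2.96]. Speed limits (rad/s): [2.39, 2.39, 3.14, 3.14, 3.14, 3.14, 3.14].

INTERFACE

Orientations are given as a rotation vector (axis times angle).
In Python, from bench import telemetry, grab_frame, job gives the robot as it stands.
- The arm moves only by the tool apply_moves, never from a script. Its argument "rows" is a list of rows, each a list of 2 entries, a list of its own where there are three numbers: the shift along the tool's x, y, z each as a share of 250 mm, from -1 to 1, then the turn, a rotation vector about the tool's x, y, z each as a share of pi rad, from -1 to 1. A call has 1 to 10 rows; each row is the pose to reach, as a shift and turn from the pose commanded when the call began, along the tool's axes at that moment, turning the shorter way round; what a row does not reach only later rows make up. A row lasts 1/8 s, in which the tool goes at most 62.5 mm and 10.7 degrees, less where a joint would pass 70% of its speed; a pose out of reach is approached as far as the arm can. A call with a number of a shift or a turn outside -1 to 1 is refused whole. A call with a gripper value outside its range is refused whole. "jaw" is the gripper's target within -1 to 1 (fully open at 1, half-way at 0, shut at -1), set as the call begins (left out, the last holds). The fingers move at their own pace and stop on an object; "newtons" is the grip in N (left out, the last holds). Time passes only in rows, so rows that repeat a pose let the fingers close. It gives the time, the measured TCP pose, the force, the opening and the grip force at its end, in the units of the state.
- telemetry.get_obs(): the state, without advancing time (a new reading comes with each control period).
- grab_frame(name): name is "side" or "top"; returns a dict with "frame" (480x640x3 uint8, red, green, blue), "vertical_fov" (degrees; the focal length in pixels is half the picture's height over the tangent of half this angle, whatever the lens; pixels are square), "cx", "cy" (the principal point, pixels), "k1" (the pictures are not rectified: a ray, as slopes to the right and down, at radius r is drawn at 1 + k1 r^2 times it, then the intrinsics apply), "origin" and "attitude" of the camera in the world. Camera axes: x right, y up, looking along -z (the intrinsics and any distortion apply to the point x, -y, -z); pixel columns grow to the right and rows downward; lengths in m; the calibration is good to about 2 mm. A picture is of the moment at which its call begins. There is no depth.
- job.hand_in(): hands the job in; it is judged then, once.
The state is a dict: "clock": time; "joints": joint angles; "qvel": joint speeds; "tau": joint torques, N m; "tcp_pos": TCP position; "orientation": TCP orientation; "contact_force": force on the tool from outside, world axes, zero at the start; "moment": the same for the moment, N m; "grip_width": finger opening in m; "gripper_force": force on a finger pad.
Only numpy, scipy, OpenCV 4.12 (cv2) and the standard library are available. Lean on these libraries where they do the work, as an engineer would, in place of code of your own. Each camera call takes 0.05 s, during which the arm holds its last target. There are 200 camera calls.

## Working session

There is one attempt and no reset: what is moved stays moved. The work goes in short steps, Python scripts to look and compute and a tool call to move; the robot and the scene stay as the last step left them, time stands still between calls to the robot, and variables do not carry over. Pictures are saved under pics/ and viewed, at most 10 in all, crops included, and the job is handed in when it is done.

Besides the shell and the picture viewer there is one more tool, called after "Emit:" as name(argument=value, ...), one argument or row to a line, values as JSON. apply_moves: Moves the arm, as the interface text tells. Its arguments: {"type":"object","properties":{"rows":{"type":"array"},"jaw":{"type":"number"},"newtons":{"type":"number"}},"required":["rows"]}

```bash
mkdir -p pics
python3 - <<'E'
from bench import telemetry, grab_frame
import cv2,numpy as np
for n in("side","top"):
    f=grab_frame(n); cv2.imwrite(f"pics/{n}0.png",cv2.cvtColor(f["frame"],cv2.COLOR_RGB2BGR))
    print(n,{k:np.round(v,4).tolist() for k,v in f.items() if k!="frame"})
o=telemetry.get_obs();print(o)
E
```

```text
side {'vertical_fov': 50.5236, 'cx': 312.2306, 'cy': 239.9245, 'k1': -0.0464, 'origin': [0.4857, -0.7252, 0.9647], 'attitude': [0.7362, 0.0109, 0.0661]}
top {'vertical_fov': 53.6829, 'cx': 317.0874, 'cy': 233.6019, 'k1': 0.008, 'origin': [0.2823, -0.0139, 1.0662], 'attitude': [0.1428, -0.1542, -1.5859]}
{'clock': 0.1, 'joints': array([ 1.14692519,  0.47771078,  0.022365  ,  1.5563353 , -0.01149734,
        1.1092959 , -0.08311011]), 'qvel': array([ 4.56807161e-04, -1.44344292e-03, -4.57756171e-04, -2.32311532e-03,
       -1.02138865e-03, -7.05635681e-04,  2.63454634e-05]), 'tau': array([ 5.70966076e-03, -5.97758675e+01,  1.61370344e+00, -2.81955743e+01,
        1.27758514e-02,  4.98038411e-03, -1.64829814e-06]), 'tcp_pos': array([ 0.2094504 , -0.64117355,  0.2554351 ]), 'orientation': array([-3.10096392e+00, -4.93692996e-01,  6.00288598e-04]), 'contact_force': array([ 0.12387469,  0.34511471, -0.39796775]), 'moment': array([0.00860302, 0.01636392, 0.00167973]), 'gripper_force': 0.0, 'grip_width': 0.08548499282137761}
```

View pics/side0.png

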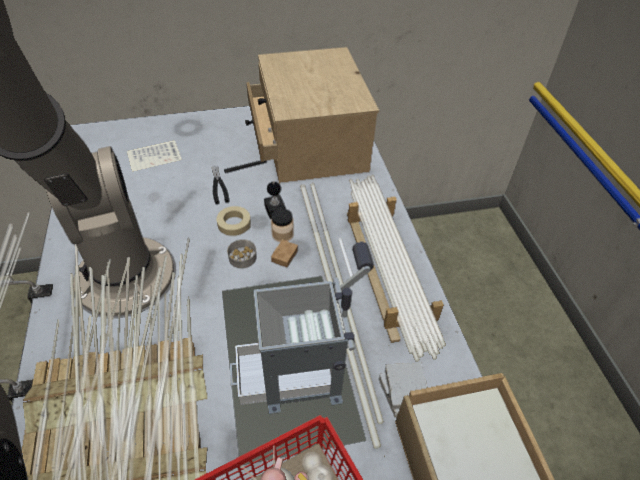

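View pics/top0.png

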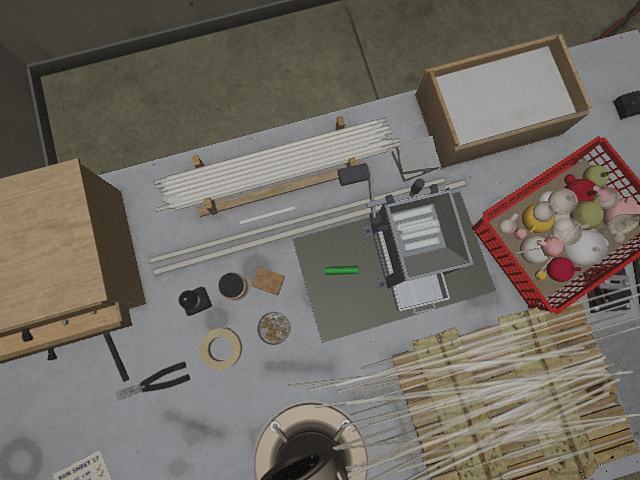

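The side view shows the hopper at about (300,330), with the grip at (362,256) and the knob at (347,298). In the top view the hopper is at (428,235), the grip at (354,175) and the knob at (417,187). The green tube at (341,270) is a decoy. Next I'll take close crops.

Run:
```python
import cv2,numpy as np
a=cv2.imread("pics/top0.png")[150:320,325:485]; b=cv2.imread("pics/side0.png")[230:420,225:385]
a=cv2.resize(a,None,fx=3.5,fy=3.5,interpolation=cv2.INTER_CUBIC)[:600]; b=cv2.resize(b,None,fx=3,fy=3,interpolation=cv2.INTER_CUBIC)
def grid(im,s,x0,y0):
    for x in range(0,int(im.shape[1]/s),20): cv2.putText(im,str(x+x0),(int(x*s),9),0,.35,(0,255,255)); cv2.line(im,(int(x*s),10),(int(x*s),16),(0,255,255))
    for y in range(0,int(im.shape[0]/s),20): cv2.putText(im,str(y+y0),(0,int(y*s)+4),0,.35,(0,255,255)); cv2.line(im,(24,int(y*s)),(30,int(y*s)),(0,255,255))
    return im
cv2.imwrite("pics/topc.png",grid(a,3.5,325,150)); cv2.imwrite("pics/sidec.png",grid(b,3,225,230))
```

```text
(no output)
```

View pics/topc.png

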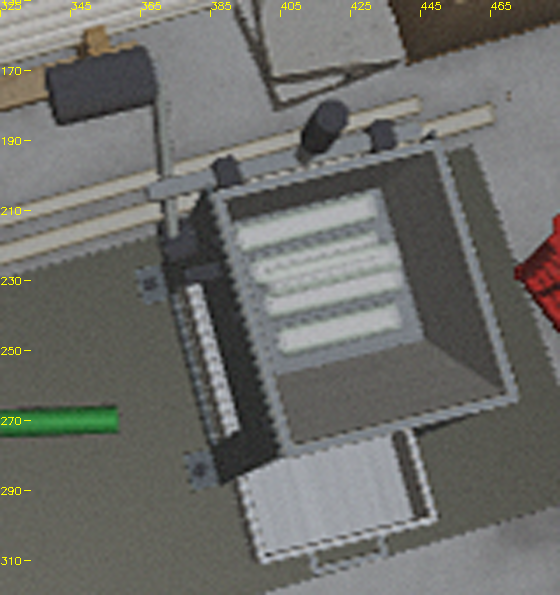

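View pics/sidec.png

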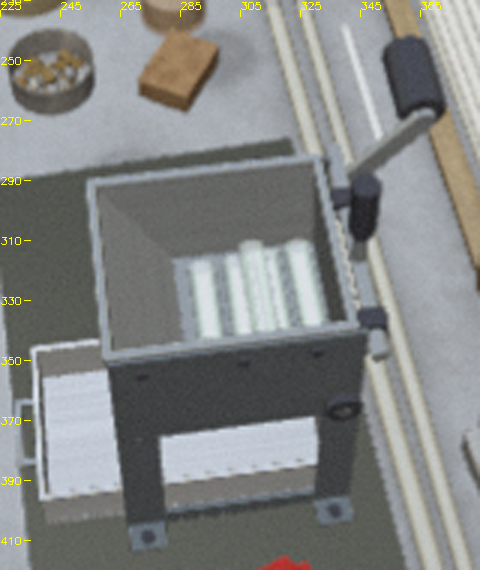

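```bash
cat > h.py <<'E'
import numpy as np
from scipy.spatial.transform import Rotation as R
C={'side':dict(fov=50.5236,c=(312.2306,239.9245),k=-.0464,o=[.4857,-.7252,.9647],a=[.7362,.0109,.0661]),
'top':dict(fov=53.6829,c=(317.0874,233.6019),k=.008,o=[.2823,-.0139,1.0662],a=[.1428,-.1542,-1.5859])}
def proj(n,P):
    c=C[n]; p=R.from_rotvec(c['a']).inv().apply(np.atleast_2d(P)-c['o']); s=np.c_[p[:,0],-p[:,1]]/-p[:,2:]
    s=s*(1+c['k']*(s**2).sum(1,keepdims=True)); return s*240/np.tan(np.radians(c['fov'])/2)+c['c']
def W(st,p): # stand->world
    return R.from_euler('z',st[2]).apply(p)+[st[0],st[1],.002]
def grip(a): t=np.radians(40)-a; return [-.106,.072+.115*np.sin(t),.134+.115*np.cos(t)]
E
python3 - <<'E'
from h import *
from scipy.optimize import least_squares
obs={'top':[(386.4,205.1),(450.7,192.3),(472.7,264.3),(406.4,280),(419.9,181.4),(354.4,174.6)],
'side':[(331.7,282.3),(345.7,339.3),(259.3,350),(255,290.3),(347.3,291),(363,256)]}
def res(v):
    hx,hy,cy=v[3:6]
    P=W(v,[[-hx,cy+hy,.215],[hx,cy+hy,.215],[hx,cy-hy,.215],[-hx,cy-hy,.215],[-.012,.092,.262],grip(0)])
    return np.concatenate([(proj(n,P)-obs[n]) for n in obs]).ravel()
r=least_squares(res,[.55,-.2,-1.4,.065,.075,0],loss='soft_l1')
print(r.x.round(4),r.cost);print(res(r.x).reshape(-1,2).round(1))
s=r.x
for n,p in dict(shot=[-.012,.092,.245],drawn=[.028,.092,.245],grip0=grip(0),grip7=grip(.7),grip1=grip(1)).items(): print(n,W(s,p).round(4))
E
```

```text
[ 0.4332 -0.2272 -1.3613  0.0617  0.071   0.0055] 11.963669912549273
[[ 0.1  0.1]
 [ 0.1 -1.8]
 [ 0.1  0.3]
 [ 0.4  0.2]
 [-4.3  2.6]
 [ 0.  -0.5]
 [ 0.2 -0.1]
 [-1.4  0.5]
 [ 0.9 -0. ]
 [-0.1  0.3]
 [-0.5 -3.6]
 [ 0.9  1.7]]
shot [ 0.5207 -0.1963  0.247 ]
drawn [ 0.529  -0.2355  0.247 ]
grip0 [ 0.5538 -0.0932  0.2241]
grip7 [ 0.4813 -0.1086  0.251 ]
grip1 [ 0.4481 -0.1157  0.2458]
```

```bash
cat >> h.py <<'E'
ST=[.4332,-.2272,-1.3613]
def rel(p,axis,tcp=True):
    """shift/turn shares to put grasp point at stand point p, jaws closing along stand axis 'x'/'y'"""
    from bench import telemetry
    o=telemetry.get_obs(); Rc=R.from_rotvec(o['orientation'])
    g=W(ST,p); t=g+[0,0,.006]
    out=[]
    for sgn in(1,-1):
        y=sgn*R.from_euler('z',ST[2]).apply([1,0,0] if axis=='x' else [0,1,0]); z=np.array([0,0,-1.]); x=np.cross(y,z)
        Rt=R.from_matrix(np.c_[x,y,z]); turn=(Rc.inv()*Rt).as_rotvec()/np.pi
        out.append(turn)
    out.sort(key=np.linalg.norm)
    print('tcp->',t.round(3),'shift',(Rc.inv().apply(t-o['tcp_pos'])/.25).round(3).tolist(),'turn',out[0].round(4).tolist(),'alt',out[1].round(4).tolist(),'q7',round(o['joints'][6],2))
E
python3 - <<'E'
from h import *
from scipy.optimize import least_squares
# bolt start value from the knob top pixels, plus z check
f=lambda b:np.r_[proj('top',W(ST,[b[0],.092+b[1],.262]))[0]-(419.9,181.4),proj('side',W(ST,[b[0],.092+b[1],.262]))[0]-(347.3,291)]
r=least_squares(f,[0,0]);print(r.x,f(r.x))
rel([-.008,.092,.40],'x'); rel([-.008,.092,.40],'y')
o=__import__('bench').telemetry.get_obs(); print(R.from_rotvec(o['orientation']).as_matrix().round(3))
E
```

```text
[-0.00392698  0.0009536 ] [-0.03695549  1.09503242  1.01474892  0.09060945]
tcp-> [ 0.522 -0.2    0.408] shift [1.734, -1.29, -0.608] turn [-0.0005, 0.0001, 0.0338] alt [-0.0001, -0.0008, -0.9662] q7 -0.08
tcp-> [ 0.522 -0.2    0.408] shift [1.734, -1.29, -0.608] turn [-0.0004, -0.0003, -0.4662] alt [-0.0004, 0.0005, 0.5338] q7 -0.08
[[ 0.951  0.311 -0.001]
 [ 0.311 -0.951  0.001]
 [-0.    -0.002 -1.   ]]
```

Emit:
apply_moves(
  rows=[
    [[0,0,-0.6],[0,0,0]],
    [[0,0,-0.6],[0,0,0]],
    [[0,0,-0.6],[0,0,0]],
    [[1,-0.744,-0.6],[0,0,0.034]],
    [[1,-0.744,-0.6],[0,0,0.034]],
    [[1,-0.744,-0.6],[0,0,0.034]],
    [[1,-0.744,-0.6],[0,0,0.034]],
    [[1,-0.744,-0.6],[0,0,0.034]],
    [[1,-0.744,-0.6],[0,0,0.034]],
    [[1,-0.744,-0.6],[0,0,0.034]],
  ],
  jaw=0.1,
)

```text
clock: 1.35
tcp_pos: [0.3891, -0.3874, 0.406]
orientation: [-3.124, -0.328, 0.001]
contact_force: [-0.1, -0.2, -0.5]
grip_width: 0.0471
gripper_force: 0.0
```

```bash
python3 -c "
from h import *
rel([-.004,.092,.40],'x')
rel([-.004,.092,.249],'x')"
```

```text
tcp-> [ 0.522 -0.204  0.408] shift [0.674, -0.606, -0.008] turn [-0.0, 0.0003, -0.0001] alt [0.0004, 0.0, 0.9999] q7 -0.71
tcp-> [ 0.522 -0.204  0.257] shift [0.674, -0.606, 0.596] turn [-0.0, 0.0003, -0.0001] alt [0.0004, 0.0, 0.9999] q7 -0.71
```

Go above the knob, then part-way down for a close look.

Emit:
apply_moves(
  rows=[
    [[0.674,-0.606,0],[0,0,0]],
    [[0.674,-0.606,0],[0,0,0]],
    [[0.674,-0.606,0],[0,0,0]],
    [[0.674,-0.606,0],[0,0,0]],
    [[0.674,-0.606,0],[0,0,0]],
    [[0.674,-0.606,0.3],[0,0,0]],
    [[0.674,-0.606,0.3],[0,0,0]],
    [[0.674,-0.606,0.3],[0,0,0]],
  ],
)

```text
clock: 2.35
tcp_pos: [0.5222, -0.2057, 0.3313]
orientation: [-3.125, -0.324, 0.002]
contact_force: [0.1, 0.6, 0.7]
grip_width: 0.0469
gripper_force: 0.0
```

Run:
```python
from h import *
from bench import grab_frame
import cv2
rel([-.004,.092,.249],'x')
ims=[]
for n,(x,y) in dict(side=(347,275),top=(415,190)).items():
    f=cv2.cvtColor(grab_frame(n)["frame"],cv2.COLOR_RGB2BGR)
    ims.append(cv2.resize(f[y-75:y+75,x-50:x+50],None,fx=4,fy=4,interpolation=cv2.INTER_CUBIC))
cv2.imwrite("pics/c2.png",np.hstack(ims))
```

```text
tcp-> [ 0.522 -0.204  0.257] shift [0.002, -0.006, 0.297] turn [-0.0001, 0.0005, -0.001] alt [0.0008, 0.0002, 0.999] q7 -1.16
```

View pics/c2.png

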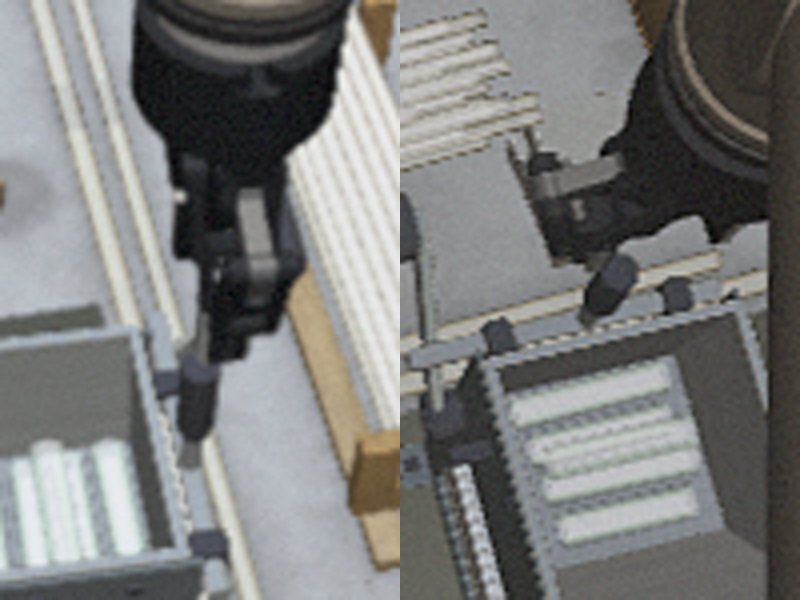

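The crop shows the open fingers just above and beyond the knob. In the side half, the knob is at (198,370) and the fingertips are near (225,355). I'll check this against the projection before lowering.

Run:
```python
from h import *
for z in (.306,):
  for dy in(-.028,0,.028):
    print((proj('side',np.array([.522,-.205,z])+dy*R.from_euler('z',ST[2]).apply([1,0,0]))-(297,200))*4)
```

```text
[[195.97232283 253.05478978]]
[[208.81370741 305.1539519 ]]
[[222.2222338  359.58556594]]
```

The projection agrees: the near fingertip is predicted at (222,360) and seen at (225,355). I'll lower and close gently.

Emit:
apply_moves(
  rows=[
    [[0.002,0,0.15],[0,0,0]],
    [[0.002,0,0.22],[0,0,0]],
    [[0.002,0,0.297],[0,0,0]],
    [[0.002,0,0.297],[0,0,0]],
    [[0.002,0,0.297],[0,0,0]],
  ],
)

```text
clock: 3.08
tcp_pos: [0.5242, -0.2042, 0.2585]
orientation: [3.124, 0.327, 0.003]
contact_force: [0.2, 0.5, 1.1]
grip_width: 0.0467
gripper_force: 0.0
```

Emit:
apply_moves(
  rows=[
    [[0,0,0],[0,0,0]],
    [[0,0,0],[0,0,0]],
    [[0,0,0],[0,0,0]],
    [[0,0,0],[0,0,0]],
    [[0,0,0],[0,0,0]],
  ],
  jaw=-1,
  newtons=25,
)

```text
clock: 3.7
tcp_pos: [0.5239, -0.204, 0.258]
orientation: [3.124, 0.327, 0.002]
contact_force: [-1.4, -0.3, 6.1]
grip_width: 0.0175
gripper_force: 25.2
```

Run:
```python
from h import *
rel([.030,.092,.249],'x')
from bench import telemetry; o=telemetry.get_obs(); print(R.from_euler('z',ST[2]).inv().apply(o['tcp_pos']-[ST[0],ST[1],.002]))
print(R.from_rotvec(o['orientation']).as_matrix().round(3))
```

```text
tcp-> [ 0.529 -0.237  0.257] shift [-0.006, 0.135, 0.004] turn [0.0003, -0.0004, -0.0002] alt [-0.0006, -0.0004, 0.9998] q7 -1.19
[-0.00378383  0.09354453  0.25602944]
[[ 0.978  0.207  0.001]
 [ 0.207 -0.978 -0.001]
 [ 0.001  0.001 -1.   ]]
```

Emit:
apply_moves(
  rows=[
    [[0,0.04,0],[0,0,0]],
    [[0,0.08,0],[0,0,0]],
    [[0,0.11,0],[0,0,0]],
    [[0,0.135,0],[0,0,0]],
    [[0,0.135,0],[0,0,0]],
  ],
)

```text
clock: 4.32
tcp_pos: [0.5305, -0.2334, 0.258]
orientation: [-3.12, -0.331, 0.001]
contact_force: [-5.4, 9.3, 10.8]
grip_width: 0.0173
gripper_force: 26.0
```

Run:
```python
from h import *
from bench import telemetry; o=telemetry.get_obs(); print(R.from_euler('z',ST[2]).inv().apply(o['tcp_pos']-[ST[0],ST[1],.002]),o['contact_force'],o['grip_width'])
```

```text
[0.0262851  0.09383754 0.25598681] [-5.37154473  9.29757832 10.84706427] 0.017264590561204253
```

Emit:
apply_moves(
  rows=[
    [[0,0.02,0],[0,0,0]],
    [[0,0.04,0],[0,0,0]],
    [[0,0.04,0],[0,0,0]],
  ],
)

```text
clock: 4.7
tcp_pos: [0.5309, -0.2341, 0.2577]
orientation: [-3.106, -0.34, 0.011]
contact_force: [-17.1, 30.7, 22.6]
grip_width: 0.0172
gripper_force: 28.8
```

Fully drawn, at the end stop. I'll unload, release and rise.

Emit:
apply_moves(
  rows=[
    [[0,-0.05,0],[0,0,0]],
    [[0,-0.05,0],[0,0,0]],
    [[0,-0.05,0],[0,0,0]],
  ],
)

```text
clock: 5.08
tcp_pos: [0.5304, -0.2332, 0.2579]
orientation: [-3.123, -0.33, -0.002]
contact_force: [-2.2, 5.2, 7.0]
grip_width: 0.0171
gripper_force: 25.8
```

Emit:
apply_moves(
  rows=[
    [[0,0,0],[0,0,0]],
    [[0,0,0],[0,0,0]],
    [[0,0,0],[0,0,0]],
    [[0,0,-0.2],[0,0,0]],
    [[0,0,-0.4],[0,0,0]],
    [[0,0,-0.5],[0,0,0]],
    [[0,0,-0.5],[0,0,0]],
    [[0,0,-0.5],[0,0,0]],
  ],
  jaw=0.2,
)

```text
clock: 6.08
tcp_pos: [0.5293, -0.2345, 0.3806]
orientation: [-3.124, -0.327, 0.003]
contact_force: [-0.2, -0.6, -0.5]
grip_width: 0.0513
gripper_force: 0.0
```

Run:
```python
from h import *
g=grip(0); g[0]-=.004
rel(np.add(g,[0,0,.12]),'y'); rel(g,'y')
```

```text
tcp-> [ 0.553 -0.089  0.35 ] shift [0.213, -0.549, 0.122] turn [0.0002, 0.0007, 0.4998] alt [-0.0007, 0.0002, -0.5002] q7 -1.11
tcp-> [ 0.553 -0.089  0.23 ] shift [0.214, -0.548, 0.602] turn [0.0002, 0.0007, 0.4998] alt [-0.0007, 0.0002, -0.5002] q7 -1.11
```

Emit:
apply_moves(
  rows=[
    [[0.213,-0.549,0],[0,0,0.5]],
    [[0.213,-0.549,0],[0,0,0.5]],
    [[0.213,-0.549,0],[0,0,0.5]],
    [[0.213,-0.549,0],[0,0,0.5]],
    [[0.213,-0.549,0],[0,0,0.5]],
    [[0.213,-0.549,0],[0,0,0.5]],
    [[0.213,-0.549,0],[0,0,0.5]],
    [[0.213,-0.549,0],[0,0,0.5]],
    [[0.213,-0.549,0.12],[0,0,0.5]],
    [[0.213,-0.549,0.12],[0,0,0.5]],
  ],
  jaw=0.6,
)

```text
clock: 7.32
tcp_pos: [0.5516, -0.0891, 0.3485]
orientation: [2.439, -1.974, -0.009]
contact_force: [-0.3, 0.2, -0.3]
grip_width: 0.0685
gripper_force: 0.0
```

Run:
```python
from h import *
from bench import grab_frame
import cv2
g=grip(0); g[0]-=.004
rel(g,'y')
ims=[]
for n,(x,y) in dict(side=(360,245),top=(365,190)).items():
    f=cv2.cvtColor(grab_frame(n)["frame"],cv2.COLOR_RGB2BGR)
    ims.append(cv2.resize(f[y-75:y+75,x-50:x+50],None,fx=4,fy=4,interpolation=cv2.INTER_CUBIC))
cv2.imwrite("pics/c3.png",np.hstack(ims))
```

```text
tcp-> [ 0.553 -0.089  0.23 ] shift [0.003, -0.009, 0.473] turn [0.0022, 0.0006, 0.0002] alt [-0.001, 0.0035, -0.9998] q7 -2.92
```

View pics/c3.png

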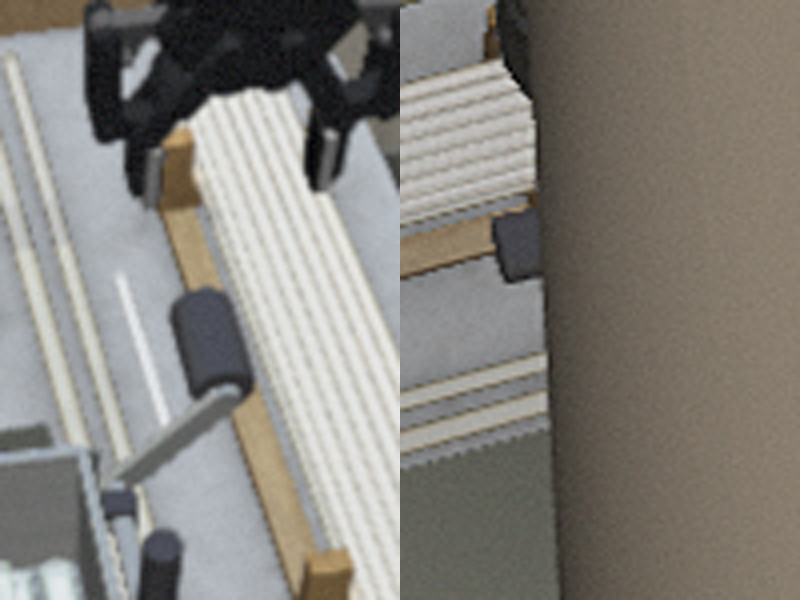

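The fingers straddle the grip's line: tips at crop (152,190) and (325,180), grip at (212,345). Joint 7 is near its limit, so I'll turn half way round the other way first.

Emit:
apply_moves(
  rows=[
    [[0,0,0],[0,0,-0.5]],
    [[0,0,0],[0,0,-0.5]],
    [[0,0,0],[0,0,-0.5]],
    [[0,0,0],[0,0,-0.5]],
    [[0,0,0],[0,0,-0.5]],
    [[0,0,0],[0,0,-0.5]],
    [[0,0,0],[0,0,-0.5]],
    [[0,0,0],[0,0,-0.5]],
    [[0,0,0],[0,0,-0.5]],
  ],
)

```text
clock: 8.55
tcp_pos: [0.5539, -0.0894, 0.3531]
orientation: [3.123, 0.336, 0.002]
contact_force: [-0.1, 0.3, 1.2]
grip_width: 0.0685
gripper_force: 0.0
```

Emit:
apply_moves(
  rows=[
    [[0,0,0],[0,0,-0.5]],
    [[0,0,0],[0,0,-0.5]],
    [[0,0,0],[0,0,-0.5]],
    [[0,0,0],[0,0,-0.5]],
    [[0,0,0],[0,0,-0.5]],
    [[0,0,0],[0,0,-0.5]],
    [[0,0,0],[0,0,-0.5]],
    [[0,0,0],[0,0,-0.5]],
    [[0,0,0],[0,0,-0.5]],
    [[0,0,0],[0,0,-0.5]],
  ],
)

```text
clock: 9.8
tcp_pos: [0.5539, -0.0894, 0.3529]
orientation: [1.977, 2.44, 0.001]
contact_force: [0.5, 0.1, -0.3]
grip_width: 0.0684
gripper_force: 0.0
```

Run:
```python
from h import *
g=grip(0); g[0]-=.004
rel(g,'y')
q=W(ST,g); Y=R.from_euler('z',ST[2]).apply([0,1,0])
for d in(-.04,.04): print((proj('side',q+[0,0,.1]+d*Y)-(310,170))*4)
print((proj('side',W(ST,grip(0)))-(310,170))*4)
```

```text
tcp-> [ 0.553 -0.089  0.23 ] shift [0.001, -0.004, 0.491] turn [0.0003, 0.0001, -0.0001] alt [0.0002, -0.0005, 0.9999] q7 0.12
[[144.99259006 206.48523302]]
[[321.63600762 189.51534785]]
[[215.684893   350.77375458]]
```

Emit:
apply_moves(
  rows=[
    [[0,-0.004,0.2],[0,0,0]],
    [[0,-0.004,0.38],[0,0,0]],
    [[0,-0.004,0.46],[0,0,0]],
    [[0,-0.004,0.49],[0,0,0]],
    [[0,-0.004,0.49],[0,0,0]],
  ],
)

```text
clock: 10.42
tcp_pos: [0.5529, -0.0894, 0.23]
orientation: [1.978, 2.44, 0.001]
contact_force: [-0.1, 0.5, 0.5]
grip_width: 0.0685
gripper_force: 0.0
```

Emit:
apply_moves(
  rows=[
    [[0,0,0],[0,0,0]],
    [[0,0,0],[0,0,0]],
    [[0,0,0],[0,0,0]],
    [[0,0,0],[0,0,0]],
  ],
  jaw=-0.06,
  newtons=20,
)

```text
clock: 10.92
tcp_pos: [0.5526, -0.0894, 0.2298]
orientation: [1.977, 2.441, 0.0]
contact_force: [0.0, -0.5, -0.7]
grip_width: 0.0403
gripper_force: 0.0
```

Run:
```python
from h import *
for a in (.17,.33,.5,.67,.83,1.):
    g=grip(a); g[0]-=.004; print(a,end=' '); rel(g,'y')
```

```text
0.17 tcp-> [ 0.537 -0.093  0.241] shift [0.0, -0.062, -0.046] turn [0.0001, 0.0001, -0.0002] alt [0.0001, -0.0002, 0.9998] q7 0.06
0.33 tcp-> [ 0.521 -0.096  0.249] shift [0.0, -0.128, -0.078] turn [0.0001, 0.0001, -0.0002] alt [0.0001, -0.0002, 0.9998] q7 0.06
0.5 tcp-> [ 0.503 -0.1    0.255] shift [0.0, -0.203, -0.1] turn [0.0001, 0.0001, -0.0002] alt [0.0001, -0.0002, 0.9998] q7 0.06
0.67 tcp-> [ 0.484 -0.104  0.257] shift [0.0, -0.281, -0.109] turn [0.0001, 0.0001, -0.0002] alt [0.0001, -0.0002, 0.9998] q7 0.06
0.83 tcp-> [ 0.466 -0.108  0.256] shift [0.0, -0.354, -0.105] turn [0.0001, 0.0001, -0.0002] alt [0.0001, -0.0002, 0.9998] q7 0.06
1.0 tcp-> [ 0.447 -0.112  0.252] shift [0.0, -0.431, -0.088] turn [0.0001, 0.0001, -0.0002] alt [0.0001, -0.0002, 0.9998] q7 0.06
```

Emit:
apply_moves(
  rows=[
    [[0,-0.03,-0.023],[0,0,0]],
    [[0,-0.062,-0.046],[0,0,0]],
    [[0,-0.128,-0.078],[0,0,0]],
    [[0,-0.203,-0.1],[0,0,0]],
    [[0,-0.281,-0.109],[0,0,0]],
    [[0,-0.354,-0.105],[0,0,0]],
    [[0,-0.4,-0.096],[0,0,0]],
    [[0,-0.44,-0.088],[0,0,0]],
    [[0,-0.44,-0.088],[0,0,0]],
    [[0,-0.44,-0.088],[0,0,0]],
  ],
)

```text
clock: 12.18
tcp_pos: [0.4456, -0.112, 0.2517]
orientation: [1.977, 2.441, 0.001]
contact_force: [0.2, -0.0, -1.3]
grip_width: 0.0402
gripper_force: 0.0
```

Run:
```python
from h import *
from bench import grab_frame
import cv2
g=grip(1.); g[0]-=.004; rel(g,'y')
g=grip(1.); g[0]-=.004; rel(np.add(g,[0,0,.12]),'y')
f=cv2.cvtColor(grab_frame("side")["frame"],cv2.COLOR_RGB2BGR)
cv2.imwrite("pics/c4.png",cv2.resize(f[220:420,215:395],None,fx=3,fy=3,interpolation=cv2.INTER_CUBIC))
```

```text
tcp-> [ 0.447 -0.112  0.252] shift [-0.0, 0.007, -0.0] turn [0.0003, -0.0, -0.0] alt [-0.0, -0.0004, 1.0] q7 0.21
tcp-> [ 0.447 -0.112  0.372] shift [-0.0, 0.007, -0.48] turn [0.0003, -0.0, -0.0] alt [-0.0, -0.0004, 1.0] q7 0.21
```

View pics/c4.png

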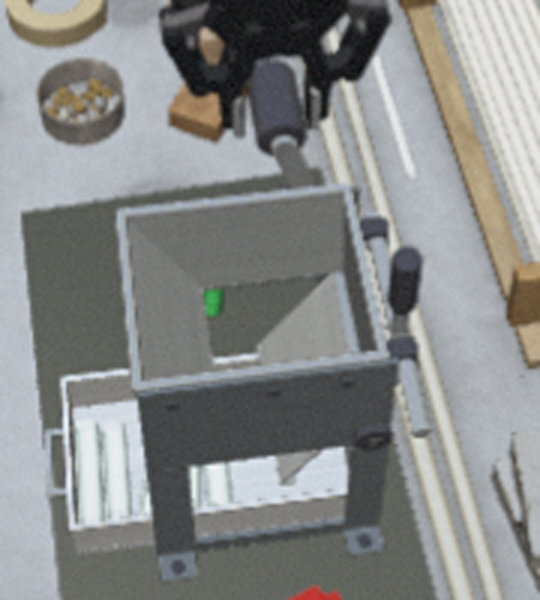

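The picture shows the flap hanging open and the bin empty. Tubes lie in the tray at crop (90,470), (118,470) and (215,480), with the others behind the leg. Next I'll swing the lever back.

Emit:
apply_moves(
  rows=[
    [[0,0,0],[0,0,0]],
    [[0,0,0],[0,0,0]],
    [[0,0.04,-0.01],[0,0,0]],
    [[0,0.085,-0.018],[0,0,0]],
    [[0,0.12,-0.02],[0,0,0]],
    [[0,0.16,-0.021],[0,0,0]],
    [[0,0.2,-0.018],[0,0,0]],
    [[0,0.237,-0.012],[0,0,0]],
    [[0,0.275,-0.002],[0,0,0]],
    [[0,0.312,0.01],[0,0,0]],
  ],
)

```text
clock: 13.48
tcp_pos: [0.5219, -0.0959, 0.2488]
orientation: [1.978, 2.441, 0.0]
contact_force: [-0.1, -0.4, 0.2]
grip_width: 0.04
gripper_force: 0.0
```

Emit:
apply_moves(
  rows=[
    [[0,0.035,0.016],[0,0,0]],
    [[0,0.066,0.032],[0,0,0]],
    [[0,0.1,0.052],[0,0,0]],
    [[0,0.135,0.078],[0,0,0]],
    [[0,0.145,0.08],[0,0,0]],
    [[0,0.145,0.08],[0,0,0]],
    [[0,0.145,0.08],[0,0,0]],
  ],
)

```text
clock: 14.35
tcp_pos: [0.556, -0.0886, 0.2288]
orientation: [-1.977, -2.44, 0.001]
contact_force: [-2.1, -0.0, -1.7]
grip_width: 0.0403
gripper_force: 1.2
```

Run:
```python
from h import *
g=grip(0.); g[0]-=.004; rel(g,'y')
```

```text
tcp-> [ 0.553 -0.089  0.23 ] shift [0.0, -0.012, -0.005] turn [-0.0004, -0.0, -0.0002] alt [-0.0, 0.0006, 0.9998] q7 0.05
```

Emit:
apply_moves(
  rows=[
    [[0,-0.013,0],[0,0,0]],
    [[0,-0.013,0],[0,0,0]],
    [[0,-0.013,0],[0,0,0]],
    [[0,-0.013,-0.15],[0,0,0]],
    [[0,-0.013,-0.4],[0,0,0]],
    [[0,-0.013,-0.6],[0,0,0]],
    [[0,-0.013,-0.6],[0,0,0]],
    [[0,-0.013,-0.6],[0,0,0]],
  ],
  jaw=0.6,
)

```text
clock: 15.35
tcp_pos: [0.5532, -0.0892, 0.3785]
orientation: [-1.978, -2.441, 0.001]
contact_force: [-0.3, 0.2, -0.8]
grip_width: 0.0683
gripper_force: 0.0
```

Run:
```python
from h import *
rel([.026,.094,.37],'x')
```

```text
tcp-> [ 0.531 -0.233  0.378] shift [-0.544, -0.208, 0.002] turn [-0.0001, 0.0002, 0.4998] alt [-0.0002, -0.0001, -0.5002] q7 0.13
```

Emit:
apply_moves(
  rows=[
    [[-0.544,-0.208,0],[0,0,0.5]],
    [[-0.544,-0.208,0],[0,0,0.5]],
    [[-0.544,-0.208,0],[0,0,0.5]],
    [[-0.544,-0.208,0],[0,0,0.5]],
    [[-0.544,-0.208,0],[0,0,0.5]],
    [[-0.544,-0.208,0],[0,0,0.5]],
    [[-0.544,-0.208,0],[0,0,0.5]],
    [[-0.544,-0.208,0],[0,0,0.5]],
    [[-0.544,-0.208,0],[0,0,0.5]],
    [[-0.544,-0.208,0],[0,0,0.5]],
  ],
  jaw=0.1,
)

```text
clock: 16.6
tcp_pos: [0.5302, -0.2329, 0.3772]
orientation: [-3.123, -0.329, 0.005]
contact_force: [-0.6, 0.2, 0.4]
grip_width: 0.0468
gripper_force: 0.0
```

Run:
```python
from h import *
from bench import grab_frame
import cv2
rel([.026,.094,.249],'x')
f=cv2.cvtColor(grab_frame("side")["frame"],cv2.COLOR_RGB2BGR)
cv2.imwrite("pics/c5.png",cv2.resize(f[220:420,215:395],None,fx=3,fy=3,interpolation=cv2.INTER_CUBIC))
```

```text
tcp-> [ 0.531 -0.233  0.257] shift [0.002, 0.002, 0.481] turn [-0.0005, 0.0009, 0.0001] alt [-0.0014, -0.0008, -0.9999] q7 -1.12
```

View pics/c5.png

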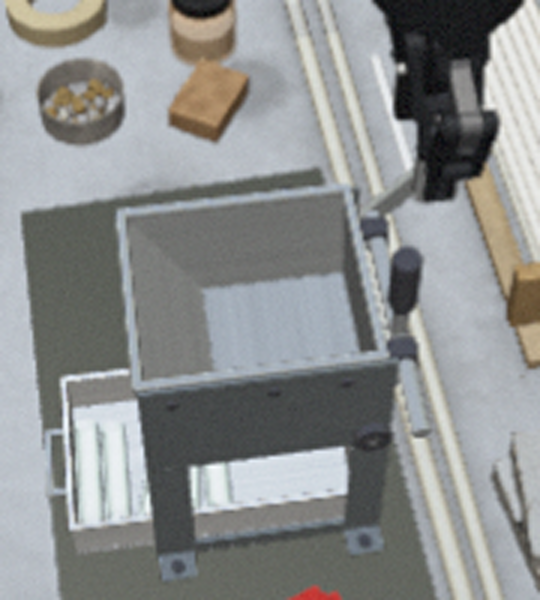

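The flap is shut, the bin is empty and the lever leans back. Next I'll grasp the knob (crop (404,280)) and shoot the bolt.

Emit:
apply_moves(
  rows=[
    [[0,0,0.2],[0,0,0]],
    [[0,0,0.38],[0,0,0]],
    [[0,0,0.48],[0,0,0]],
    [[0,0,0.48],[0,0,0]],
    [[0,0,0.48],[0,0,0]],
  ],
)

```text
clock: 17.27
tcp_pos: [0.5314, -0.2332, 0.26]
orientation: [3.124, 0.328, 0.002]
contact_force: [-0.4, -0.1, 0.1]
grip_width: 0.0468
gripper_force: 0.0
```

Emit:
apply_moves(
  rows=[
    [[0,0,0],[0,0,0]],
    [[0,0,0],[0,0,0]],
    [[0,0,0],[0,0,0]],
    [[0,0,0],[0,0,0]],
    [[0,0,0],[0,0,0]],
  ],
  jaw=-1,
  newtons=25,
)

```text
clock: 17.9
tcp_pos: [0.5314, -0.2329, 0.2604]
orientation: [3.124, 0.328, 0.003]
contact_force: [-1.0, 1.8, 6.1]
grip_width: 0.0172
gripper_force: 25.2
```

Emit:
apply_moves(
  rows=[
    [[0,-0.04,0],[0,0,0]],
    [[0,-0.08,0],[0,0,0]],
    [[0,-0.12,0],[0,0,0]],
    [[0,-0.15,0],[0,0,0]],
    [[0,-0.16,0],[0,0,0]],
    [[0,-0.165,0],[0,0,0]],
    [[0,-0.165,0],[0,0,0]],
    [[0,-0.165,0],[0,0,0]],
  ],
)

```text
clock: 18.9
tcp_pos: [0.5228, -0.1936, 0.2604]
orientation: [3.122, 0.327, 0.003]
contact_force: [-0.4, -2.9, 6.2]
grip_width: 0.017
gripper_force: 25.3
```

Run:
```python
from h import *
from bench import telemetry; o=telemetry.get_obs(); print(R.from_euler('z',ST[2]).inv().apply(o['tcp_pos']-[ST[0],ST[1],.002]),o['contact_force'],o['grip_width'])
```

```text
[-0.01420071  0.09464431  0.2583642 ] [-0.43580969 -2.87175411  6.19446277] 0.017033304717484498
```

Emit:
apply_moves(
  rows=[
    [[0,-0.005,0],[0,0,0]],
    [[0,-0.015,0],[0,0,0]],
    [[0,-0.015,0],[0,0,0]],
    [[0,0,0],[0,0,0]],
    [[0,0,0],[0,0,0]],
  ],
)

```text
clock: 19.52
tcp_pos: [0.5228, -0.1937, 0.2604]
orientation: [3.123, 0.326, 0.003]
contact_force: [-0.8, -2.4, 7.2]
grip_width: 0.0172
gripper_force: 25.6
```

Emit:
apply_moves(
  rows=[
    [[0,0,0],[0,0,0]],
    [[0,0,0],[0,0,0]],
    [[0,0,0],[0,0,0]],
    [[0,0,-0.2],[0,0,0]],
    [[0,0,-0.4],[0,0,0]],
    [[0,0,-0.6],[0,0,0]],
    [[0.5,-0.5,-0.8],[0,0,0]],
    [[0.5,-0.5,-0.8],[0,0,0]],
    [[0.5,-0.5,-0.8],[0,0,0]],
    [[0.5,-0.5,-0.8],[0,0,0]],
  ],
  jaw=0.1,
)

```text
clock: 20.78
tcp_pos: [0.6202, -0.0382, 0.4595]
orientation: [-3.12, -0.341, -0.003]
contact_force: [0.5, 0.1, -0.4]
grip_width: 0.0471
gripper_force: 0.0
```

Run:
```python
from bench import grab_frame
import cv2,numpy as np
ims=[]
for n,(x,y) in dict(side=(305,325),top=(415,235)).items():
    f=cv2.cvtColor(grab_frame(n)["frame"],cv2.COLOR_RGB2BGR)
    ims.append(cv2.resize(f[y-95:y+95,x-65:x+65],None,fx=3,fy=3,interpolation=cv2.INTER_CUBIC))
cv2.imwrite("pics/c6.png",np.hstack(ims))
```

```text
(no output)
```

View pics/c6.png

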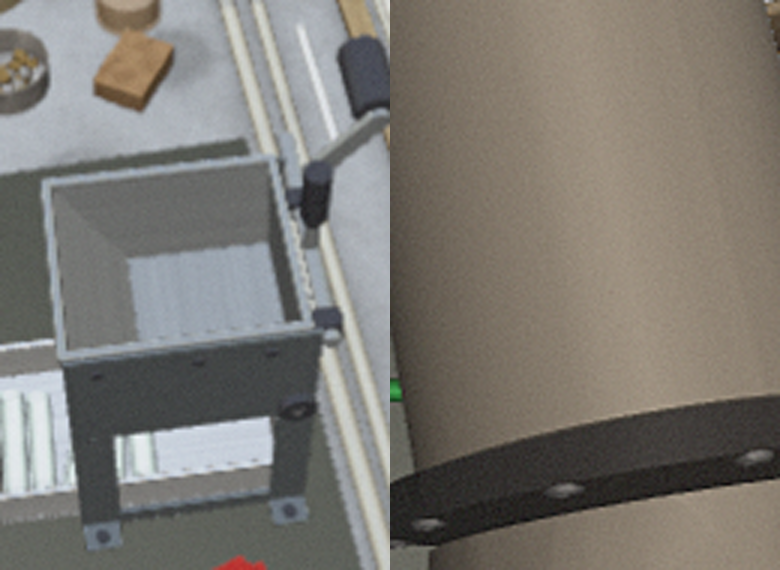

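The side half shows the flap shut, the knob at its home end (315,185), and tubes in the tray at x = 10, 38, 72, 125 and 148 of the crop. The bystanders in view look unmoved.

```bash
python3 -c "
from bench import job
print(job.hand_in())"
```

```text
the job is handed in; nothing more can be done
None
```

The job is handed in with no verdict returned: the hopper is empty, the flap shut and the bolt pushed home (about 40 mm of travel), and I believe all five offcuts are in the tray, though the frame leg partly hid the view.

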